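Move the stop cap to the other vacuum port

ROBOT

A 6-joint arm with a two-finger parallel gripper is mounted at the origin on the work surface. World frame = base frame: x ahead of the robot, y to its left, z up, the work surface at z = 0. Lengths are in m, angles in rad, forces in N, time in s.
With the tool pointing down it reaches from about 0.225 to 0.875 m from the base axis. Payload 3.4 kg.
Tool frame: the origin (TCP) lies at the very end of the fingers, on their centre line; the grasp point (between the pads) lies 19 mm behind it (manip.hold_point_z is the distance from the TCP to the grasp point, in m); z points along the fingers, x is the direction in which the jaws open and shut, and the axes are right-handed (so a half turn about z gives the same grasp; the last joint's range is limited). The gripper opens to 85 mm and grips with 20 to 120 N. Pads are 22 mm wide; open, the fingers measure 114 mm over their backs; the gripper's body (76 mm by 85 mm) begins 54 mm behind the grasp point. The pads swing forward as they close: fully open they stand 13 mm farther back than shut.
Start: joints at [0.992, 0.276, 1.505, -0, 1.361, -0.121], TCP at [0.254, 0.516, 0.231] pointing down, gripper open.
Joint ranges: [-2.89, 2.89], [-0.75, 2.08], [0.22, 2.7], [-1.18, 4.32], [0.11, 2.71], [-2.7, 2.7]. Speed limits (rad/s): [2.57, 2.57, 3.14, 3.14, 3.14, 3.14].

INTERFACE

Orientations are given as a unit quaternion [w, x, y, z].
In Python, from rig import manip gives the robot as it stands.
- The arm moves only by the tool apply_moves, never from a script. Its argument "commands" is one flat list of numbers, 6 for each row, row after row: the shift along the tool's x, y, z normalised to -1 to 1, where 1 is 0.03 m, then the turn, a rotation vector about the tool's x, y, z normalised to -1 to 1, where 1 is 0.15 rad. A call has 1 to 20 rows; each row shifts and turns the commanded pose from where the row before left it, along the tool's axes as they then stand; what a row does not reach is not made up. A row lasts 1/10 s, in which the tool goes at most 50 mm and 8.59 degrees, less where a joint would pass 70% of its speed; a pose out of reach is approached as far as the arm can. A call with a number of a shift or a turn outside -1 to 1 is refused whole. A call with a gripper value outside its range is refused whole. "jaw" is the opening, from -1 (shut) to 1 (fully open), set as the call begins (left out, the last holds). The fingers move at their own pace and stop on an object; "newtons" is the grip in N (left out, the last holds). Time passes only in rows, so rows that do not move let the fingers close. It gives the time, the measured TCP pose, the force and the opening at its end, in the units of the state.
- manip.get_state(): the state, without advancing time (a new reading comes with each control period).
- manip.get_image(name): name is "side" or "top"; returns a dict with "frame" (384x512x3 uint8, red, green, blue), "fx", "fy", "cx", "cy" (pixels), "k1" (the pictures are not rectified: a ray, as slopes to the right and down, at radius r is drawn at 1 + k1 r^2 times it, then the intrinsics apply), "extrinsics" (4x4, takes a point from camera to world coordinates). Camera axes: x right, y up, looking along -z (the intrinsics and any distortion apply to the point x, -y, -z); pixel columns grow to the right and rows downward; lengths in m; the calibration is good to about 2 mm. A picture is of the moment at which its call begins. There is no depth.
- manip.sign_off(): hands the job in, once; it reports no verdict.
The state is a dict: "clock": time; "qpos": joint angles; "qd": joint speeds; "effort": joint torques, N m; "position": TCP position; "ee_rot": TCP orientation; "contact_force": force on the tool from outside, world axes, zero at the start; "moment": the same for the moment, N m; "width": finger opening in m.
Only numpy, scipy, OpenCV 4.12 (cv2) and the standard library are available. Lean on these libraries where they do the work, as an engineer would, in place of code of your own. Each camera call takes 0.05 s, during which the arm holds its last target. There are 200 camera calls.

TASK

The grey stop cap on the side of the blue vacuum separator is shutting the wrong suction port. Squeeze its release collar in, draw the cap off its port, and push it fully home on the other port, firmly, with 15 N or a little more; then let go of the collar and tug the cap outward by its body, just as firmly, to be sure that the grip has caught. Never push or pull on either port with more than 25 N, leave the cap latched there and do not disturb the other things on the bench.

Things in the scene. Friction and masses are not known exactly. Their poses are not given: they have to be found in the camera images.
- separator: the vacuum separator, fixed: a blue box 240 x 300 (all sizes here in mm), deck 80 above the bench, guide rods on it up to 100. Origin: underside centre. Both ports stand out of its -y flank, parallel, level and side by side, 80 apart; which is left and which right varies.
- port_a: the port that carries the cap at the start: a level steel tube stub, 12 in diameter, 85 long, its axis 60 above the bench. Origin: centre of its free tip. x: along the stub, away from the machine; z up. Its last 8 taper to 7 in diameter; 14 to 22 behind the tip is a groove 2 deep for the cap's jaws. At the root a nut 25 across, 8 long; 42 of bare stub lie between it and the collar of a seated cap.
- port_b: the bare port that the cap shall go to; same shape and axes as port A.
- cap: the push-in stop cap: grey ribbed round body, 30 in diameter, 38 long, bore 13 wide, black release collar before its mouth; 50 to 80 g in all. Origin: on the axis, half-way along the body (mouth at x = -19, closed flat end at +19). x: from mouth to closed end; fitted, it points like the port's x. Squeezed from collar face to closed end it shortens from 46 to 42 overall and its jaws open.
- cap_middle (a point): on the cap's axis, half-way along the grey body (the cap's origin). Once the collar is fully in, the cap slides on and off against its seal's drag of about 2 to 6 N; on the way on the seal's lip is felt first, 3 to 12 short of home, with up to 12 N: push on past it. With the collar free pushing on takes 5 to 8 N more. With the collar free on a seated cap the jaws lie in the groove and hold against any fair pull.
- collar_face (a point): centre of the collar's outer face, 27 from cap_middle towards the machine (23 when pressed in). The collar is a flange 29 in diameter, 4 thick, with a hole of 14.4 for the stub; above the stub 8 of flange are free for a fingertip to press on.
- cap_stop (a point): bottom of the cap's bore, on the axis, 8 from cap_middle towards the closed end. Fully home: this point meets the stub's tip and the cap stops hard. A latched cap has 3 of play outward from there, against the seal's drag only, until the jaws catch. The collar's mouth clears the tip when this point is 35 out.
- collar (a joint): how far the release collar is pressed in, in m: 0 out (sprung), 0.004 fully in. It starts to move at 3 N and is fully in at 6 N. Above 0.0033 the jaws clear the stub; about 0.0024 with nobody pressing means that the jaws ride on the stub beside the groove, not latched.
- phone: bystander, not to be disturbed: an opened phone frame, 72 x 150 x 8, lying on the blue mat. Origin: underside centre
- driver: bystander, not to be disturbed: a precision screwdriver 130 long, lying on the blue mat. Origin: underside centre
- tweezers: bystander, not to be disturbed: steel tweezers about 130 long, lying on the blue mat. Origin: underside centre
- flux_jar: bystander, not to be disturbed: a small jar 38 across and 30 tall, standing on the blue mat. Origin: underside centre
- spudger: bystander, not to be disturbed: a flat plastic pry bar 140 long, lying on the bench. Origin: underside centre
- meter: bystander, not to be disturbed: a hand multimeter 85 x 175 x 45, lying on the bench. Origin: underside centre
- parts_tray: bystander, not to be disturbed: a small white open tray 75 x 110 x 18, standing on the bench. Origin: underside centre

How it is judged:
On the way, in this order (a step that is already met when the one before it is completed fails the run):
1. the cap is drawn off port A (distance between cap_stop and port_a above 0.037 m), for 0.1 s.
2. the cap is pushed firmly and fully home on port B, with a push of about 10 N or more (20 N of contact force, some 11 N of which is the seal's own squeeze) (x of cap_stop in the frame of port_b below 0.0015 m and contact force between cap and port_b above 20 N and y of cap_stop in the frame of port_b between -0.004 and 0.004 m and z of cap_stop in the frame of port_b between -0.004 and 0.004 m and angle between the x axis of cap and the x axis of port_b, either way round below 0.15 rad), for 0.02 s.
3. with the collar let go and latched, the cap is tugged outward until the grip catches, with a pull of about 10 N or more (20 N of contact force, some 11 N of which is the seal's own squeeze) (x of cap_stop in the frame of port_b between 0.0022 and 0.0045 m and value of joint collar below 0.0012 m and contact force between cap and port_b above 20 N and y of cap_stop in the frame of port_b between -0.004 and 0.004 m and z of cap_stop in the frame of port_b between -0.004 and 0.004 m and angle between the x axis of cap and the x axis of port_b, either way round below 0.15 rad), for 0.02 s.
At the end, for the whole second after the job is handed in: The cap sits latched and at rest on port B: its bore end between fully home and 4.5 mm out from the stub's tip, on the stub's axis within 4 mm and 0.15 rad, the collar sprung out (under 1.2 mm in), port A bare and the robot clear (x of cap_stop in the frame of port_b between -0.0015 and 0.0045 m and y of cap_stop in the frame of port_b between -0.004 and 0.004 m and z of cap_stop in the frame of port_b between -0.004 and 0.004 m and angle between the x axis of cap and the x axis of port_b, either way round below 0.15 rad and value of joint collar below 0.0012 m and linear speed of cap below 0.02 m/s); the robot touches nothing.
It fails at once if the cap pushes or pulls port A with well over 25 N (45 N of contact force, with the seal's own squeeze) (contact force between cap and port_a above 45 N).
It fails at once if the cap pushes or pulls port B with well over 25 N (45 N of contact force, with the seal's own squeeze) (contact force between cap and port_b above 45 N).
It fails at once if a bystander is moved by more than 15 mm (distance of any of phone, driver, tweezers, flux_jar, spudger, meter, parts_tray from where it was at the start of the episode above 0.015 m).
It also fails if it takes over 48 s, if anything falls off the work surface, if the arm or the gripper's body presses on something with over 40 N, if the wrist force passes 120 N, or if a joint passes its speed limit or range.

## Working session

There is one attempt and no reset: what is moved stays moved. The work goes in short steps, Python scripts to look and compute and a tool call to move; the robot and the scene stay as the last step left them, time stands still between calls to the robot, and variables do not carry over. Pictures are saved under pics/ and viewed, about 8 in all and at most 12, crops included, and the job is handed in when it is done.

Besides the shell and the picture viewer there is one more tool, called after ">>>" as name(argument=value, ...), one argument or row to a line, values as JSON. apply_moves: Moves the arm, as the interface text tells. Scaled input: -1 to 1 covers 0.03 m each way for a shift and 0.15 rad each way for a turn. Its arguments: {"type":"object","properties":{"commands":{"type":"array"},"jaw":{"type":"number"},"newtons":{"type":"number"}},"required":["commands"]}

```bash
mkdir -p pics
cat > h.py <<'E'
import numpy as np, cv2
from rig import manip
def grab(n,tag):
    d=manip.get_image(n); cv2.imwrite(f'pics/{tag}.png',d['frame'][:,:,::-1]); return d
def ray(d,u,v):
    a=np.array([(u-d['cx'])/d['fx'],(v-d['cy'])/d['fy']]); s=a.copy()
    for _ in range(20): s=a/(1+d['k1']*(s@s))
    E=np.array(d['extrinsics']); return E[:3,3],E[:3,:3]@np.array([s[0],-s[1],-1.])
def plane(d,u,v,z):
    o,r=ray(d,u,v); return o+r*(z-o[2])/r[2]
def proj(d,p):
    E=np.array(d['extrinsics']); c=E[:3,:3].T@(np.array(p)-E[:3,3]); s=np.array([c[0],-c[1]])/-c[2]
    s=s*(1+d['k1']*(s@s)); return s[0]*d['fx']+d['cx'],s[1]*d['fy']+d['cy']
def tri(d1,p1,d2,p2):
    o1,r1=ray(d1,*p1);o2,r2=ray(d2,*p2)
    t=np.linalg.lstsq(np.c_[r1,-r2],o2-o1,rcond=None)[0]
    a=o1+t[0]*r1;b=o2+t[1]*r2; return (a+b)/2,np.linalg.norm(a-b)
E
python3 - <<'E'
from h import *
for n in('top','side'):
    d=grab(n,n+'0'); print(n,d['fx'],d['cx'],d['cy'],d['k1'],np.round(d['extrinsics'],3).tolist())
s=manip.get_state(); print({k:np.round(v,3) for k,v in s.items()}, manip.hold_point_z)
E
```

```text
top 394.8624903358996 250.76744556093786 191.97245104930792 -0.051178847563034126 [[0.043, 0.975, -0.22, 0.358], [-0.999, 0.042, -0.011, -0.122], [-0.002, 0.22, 0.975, 0.942], [0.0, 0.0, 0.0, 1.0]]
side 357.6745326871849 256.0152061632766 194.37309303730535 -0.07767958312729295 [[0.996, 0.063, -0.064, 0.492], [-0.088, 0.537, -0.839, -0.95], [-0.018, 0.841, 0.54, 0.609], [0.0, 0.0, 0.0, 1.0]]
{'clock': np.float64(0.1), 'qpos': array([ 0.992,  0.277,  1.506, -0.   ,  1.361, -0.121]), 'qd': array([ 0.   , -0.002, -0.004,  0.   ,  0.001, -0.001]), 'effort': array([ 2.000e-03, -4.177e+01, -2.464e+01,  0.000e+00,  6.000e-03,
        0.000e+00]), 'position': array([0.254, 0.515, 0.231]), 'ee_rot': array([ 0.   ,  0.849,  0.528, -0.001]), 'contact_force': array([-0.883,  0.018, -0.197]), 'moment': array([-0.012,  0.021,  0.023]), 'width': np.float64(0.085)} 0.0187
```

View pics/top0.png

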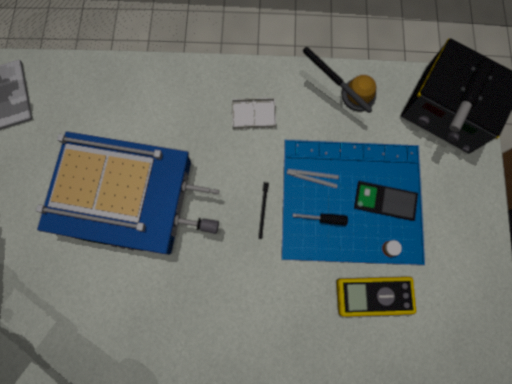

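View pics/side0.png

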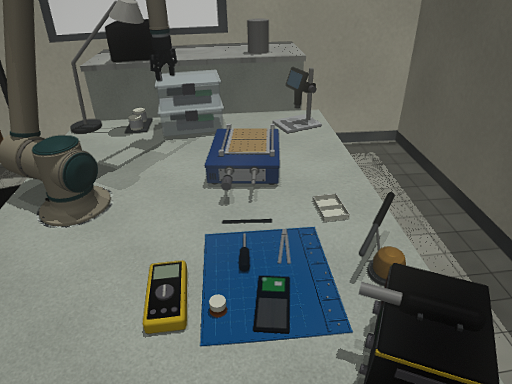

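The top view shows the cap at about (208,226) on the port nearer the robot. The bare port's tip is at about (218,191), and the stubs point toward -y. I'll zoom in on both views.

Run:
```python
from h import *
t=cv2.imread('pics/top0.png')[170:250,165:235]; s=cv2.imread('pics/side0.png')[150:205,200:290]
t=cv2.resize(t,None,fx=7,fy=7,interpolation=cv2.INTER_CUBIC); s=cv2.resize(s,None,fx=6,fy=6,interpolation=cv2.INTER_CUBIC)
c=np.zeros((560,490+0,3),np.uint8); c[:]=t
o=np.zeros((590,800,3),np.uint8); o[:560,:490]=t
s=cv2.resize(s,(300,183)); o[:183,495:795]=s
cv2.imwrite('pics/c0.png',o)
```

```text
(no output)
```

View pics/c0.png

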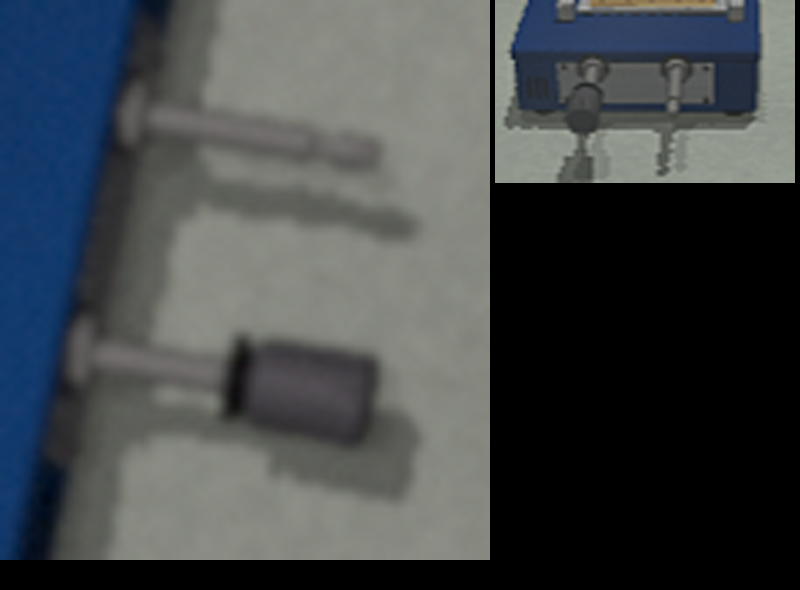

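```bash
cat > g.py <<'E'
from h import *
d=manip.get_image('top')
f=lambda u,v,z:plane(d,165+u/7,170+v/7,z)
tipB=f(379,152,.06); rB=f(148,119,.06); end=f(371,397,.06); col=f(232,377,.06); rA=f(95,355,.06)
print('tipB',tipB,'rB',rB,'len',np.linalg.norm(tipB-rB)); print('end',end,'col',col,'len',np.linalg.norm(end-col),'rA',rA)
for a,b in((rB,tipB),(rA,end),(col,end)):
    v=b-a; print('dir deg',np.degrees(np.arctan2(v[1],v[0])))
# flank edge of deck, z=.08 : two points seen on the right deck edge
hsv=cv2.cvtColor(d['frame'],cv2.COLOR_RGB2HSV); m=cv2.inRange(hsv,(105,150,40),(125,255,255)); m[:,200:]=0
c=max(cv2.findContours(m,0,2)[0],key=cv2.contourArea); q=cv2.approxPolyDP(cv2.convexHull(c),4,True)[:,0]
for p in q: print(p,plane(d,*p,.08).round(4))
E
python3 g.py
python3 - <<'E'
from h import *
d=manip.get_image('side'); t=d['frame'][150:205,200:290]
o=cv2.resize(t[:,:,::-1],(810,495),interpolation=cv2.INTER_CUBIC); cv2.imwrite('pics/s1.png',o[:,:800])
E
```

```text
tipB [ 0.55392241 -0.03982361  0.06      ] rB [0.56177358 0.03681229 0.06      ] len 0.07703700877599377
end [ 0.47326788 -0.0421302   0.06      ] col [0.47776531 0.00300856 0.06      ] len 0.04536225998325458 rA [0.48294105 0.04779293 0.06      ]
dir deg -95.84941314337324
dir deg -96.1397871625356
dir deg -95.6899281981293
[ 66 133] [0.6753 0.3274 0.08  ]
[187 153] [0.6373 0.0377 0.08  ]
[168 253] [0.4085 0.0612 0.08  ]
[ 38 228] [0.4493 0.358  0.08  ]
```

View pics/s1.png

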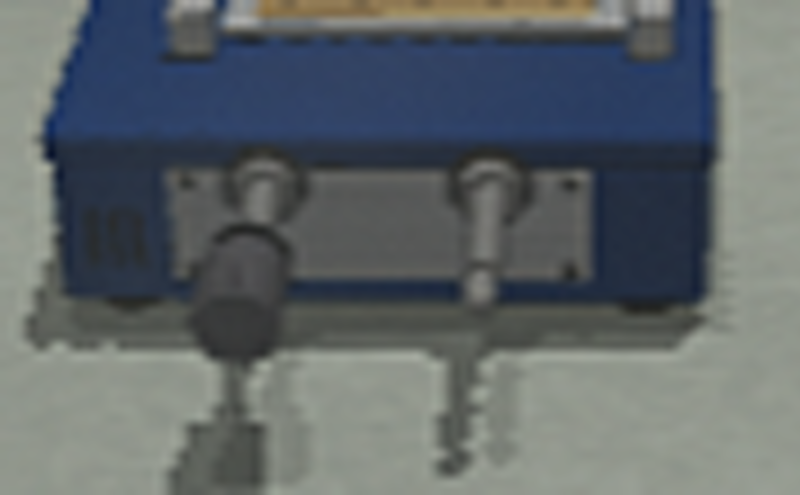

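Run:
```python
from h import *
t=manip.get_image('top');s=manip.get_image('side')
T=lambda u,v:(165+u/7,170+v/7); S=lambda u,v:(200+u/9,150+v/9)
print(tri(t,T(379,152),s,S(480,293))); print(tri(t,T(371,397),s,S(238,325)))
print(plane(s,*S(480,293),.06),plane(s,*S(238,325),.06))
th=np.radians(-95.85);u=np.array([np.cos(th),np.sin(th)])
n=np.array([-u[1],u[0]])
end=np.array([.4733,-.0423]); mid=end-u*(.019-(-.004)) -0*u
print('u',u,'n',n,'gripmid',mid)
from scipy.spatial.transform import Rotation as R
q=manip.get_state()['ee_rot'];r=R.from_quat([q[1],q[2],q[3],q[0]]);M=r.as_matrix();print(M.round(3))
p=np.array(manip.get_state()['position']);w=np.array([*mid+.001*u,.12])-p
print('tool shift',M.T@w)
for ax in (-u,u):
  Rg=np.c_[[*ax,0],np.cross([0,0,-1],[*ax,0]),[0,0,-1]]; print('rotvec',R.from_matrix(M.T@Rg).as_rotvec())
```

```text
(array([ 0.55349273, -0.04028242,  0.06566189]), np.float64(0.0016236277971893854))
(array([ 0.47372872, -0.04209848,  0.06028022]), np.float64(0.0009919876588673387))
[ 0.55495476 -0.03044732  0.06      ] [ 0.47420614 -0.04147045  0.06      ]
u [-0.10192446 -0.99479214] n [ 0.99479214 -0.10192446] gripmid [ 0.47564426 -0.01941978]
[[ 0.442  0.897 -0.   ]
 [ 0.897 -0.442 -0.001]
 [-0.001 -0.    -1.   ]]
tool shift [-0.38291534  0.43562144  0.11120795]
rotvec [-1.61002291e-04  5.84682142e-04 -3.55718730e-01]
rotvec [8.23123262e-04 2.26661158e-04 2.78587380e+00]
```

>>> apply_moves(
  commands=[0,0,0,0,0,-0.79,0,0,0,0,0,-0.79,0,0,0,0,0,-0.79,-1,0.54,0,0,0,0,-1,0.54,0,0,0,0,-1,0.54,0,0,0,0,-1,0.54,0,0,0,0,-1,0.54,0,0,0,0,-1,0.54,0,0,0,0,-1,0.54,0,0,0,0,-1,0.54,0,0,0,0,-1,0.54,0,0,0,0,-1,0.54,0,0,0,0,-1,0.54,0,0,0,0,-1,0.54,0,0,0,0,-1,0.54,0,0,0,0,-1,0.54,0,0,0,0,-1,0.54,0,0,0,0,-1,0.54,0,0,0,0,-1,0.54,0,0,0,0],
  jaw=0.41,
  newtons=20,
)

```text
clock: 2.3
position: [0.4764, -0.021, 0.2314]
ee_rot: [0.0, 0.742, 0.67, 0.0]
contact_force: [0.7, 0.5, 0.2]
width: 0.0602
```

>>> apply_moves(
  commands=[0,0,0,0,0,0,0,0,0,0,0,0],
)

```text
clock: 2.5
position: [0.4759, -0.02, 0.2311]
ee_rot: [-0.001, 0.743, 0.669, -0.0]
contact_force: [0.3, 0.6, -1.1]
width: 0.0602
```

```bash
cat > st.py <<'E'
from h import *
from scipy.spatial.transform import Rotation as R
th=np.radians(-95.85);u=np.array([np.cos(th),np.sin(th),0]);n=np.array([-u[1],u[0],0])
O=np.array([.4733,-.0423,.06])-.011*u   # port A tip
def st():
    s=manip.get_state();q=s['ee_rot'];M=R.from_quat([q[1],q[2],q[3],q[0]]).as_matrix();w=np.array(s['position'])-O
    F=np.array(s['contact_force'])
    Rg=np.c_[-u,n,[0,0,-1]]
    print('t',round(s['clock'],2),'TCP out,lat,z(mm)',np.round([w@u*1e3,w@n*1e3,s['position'][2]*1e3],2),'F out,lat,z',np.round([F@u,F@n,F[2]],1),'w',round(s['width']*1e3,1),'rot err',R.from_matrix(M.T@Rg).as_rotvec().round(4),'q6',round(s['qpos'][5],2))
if __name__=='__main__': st()
E
python3 st.py
```

```text
t 2.5 TCP out,lat,z(mm) [-11.45   0.33 231.06] F out,lat,z [-0.7  0.2 -1.1] w 60.2 rot err [-0.0009 -0.0007 -0.002 ] q6 -1.66
```

>>> apply_moves(
  commands=[0,0,0.97,0,0,0,0,0,0.97,0,0,0,0,0,0.97,0,0,0,0,0,0.97,0,0,0,0,0,0.97,0,0,0,0,0,0,0,0,0,0,0,0,0,0,0],
)

```text
clock: 3.2
position: [0.4758, -0.0187, 0.0861]
ee_rot: [-0.0, 0.742, 0.67, -0.0]
contact_force: [0.1, 0.4, 0.2]
width: 0.06
```

Run:
```python
from h import *
from st import st
st()
t=manip.get_image('top')['frame'][165:255,160:250];s=manip.get_image('side')['frame'][120:210,190:280]
o=np.hstack([cv2.resize(t,(400,400),interpolation=cv2.INTER_CUBIC),cv2.resize(s,(400,400),interpolation=cv2.INTER_CUBIC)])
cv2.imwrite('pics/d.png',o[:,:,::-1])
```

```text
t 3.2 TCP out,lat,z(mm) [-1.270e+01  5.000e-02  8.613e+01] F out,lat,z [-0.4  0.   0.2] w 60.0 rot err [-0.0007 -0.0004  0.001 ] q6 -1.66
```

View pics/d.png

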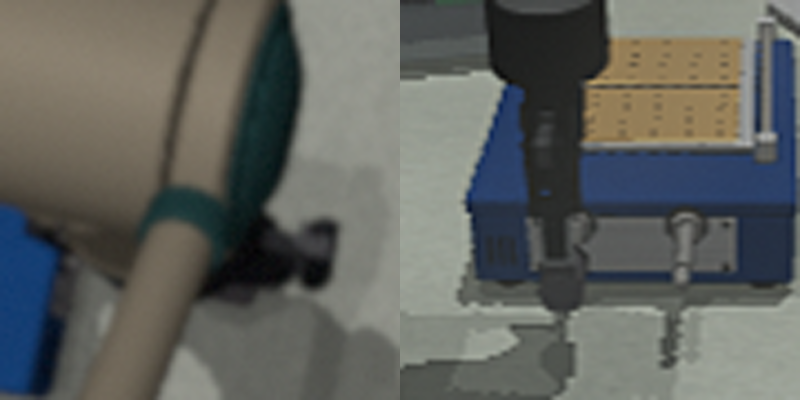

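The fingers straddle the cap, in line with port A (side view about (565,290)). I'll descend to the collar and shift slightly outward.

>>> apply_moves(
  commands=[-0.05,0,0.34,0,0,0,0,0,0.33,0,0,0,0,0,0,0,0,0,0,0,0,0,0,0],
)

```text
clock: 3.7
position: [0.4755, -0.0211, 0.0654]
ee_rot: [-0.0, 0.742, 0.67, -0.0]
contact_force: [-0.5, 0.6, -0.3]
width: 0.0601
```

```bash
python3 st.py
```

```text
t 3.7 TCP out,lat,z(mm) [-10.29   0.07  65.35] F out,lat,z [-0.5 -0.5 -0.3] w 60.1 rot err [-0.0009 -0.0002 -0.0004] q6 -1.66
```

>>> apply_moves(
  commands=[0,0,-0.02,0,0,0,0,0,0,0,0,0,0,0,0,0,0,0,0,0,0,0,0,0,0,0,0,0,0,0],
  jaw=-1,
  newtons=20,
)

```text
clock: 4.2
position: [0.476, -0.0205, 0.0668]
ee_rot: [-0.0, 0.742, 0.67, 0.001]
contact_force: [-1.1, 5.4, 6.3]
width: 0.0408
```

```bash
python3 st.py
```

```text
t 4.2 TCP out,lat,z(mm) [-11.01   0.46  66.79] F out,lat,z [-5.3 -1.6  6.3] w 40.8 rot err [ 0.0005 -0.0013 -0.0007] q6 -1.66
```

>>> apply_moves(
  commands=[0,0,-0.02,0,0,0,0,0,0,0,0,0,-0.1,0,0,0,0,0,-0.1,0,0,0,0,0,0,0,0,0,0,0],
  newtons=35,
)

```text
clock: 4.7
position: [0.4754, -0.0281, 0.0671]
ee_rot: [0.001, 0.742, 0.67, -0.0]
contact_force: [-2.1, 0.1, 5.2]
width: 0.0403
```

```bash
python3 st.py
```

```text
t 4.7 TCP out,lat,z(mm) [-3.39  0.62 67.13] F out,lat,z [ 0.1 -2.1  5.2] w 40.3 rot err [0.0004 0.0014 0.0002] q6 -1.67
```

>>> apply_moves(
  commands=[-0.2,-0.02,0,0,0,0,-0.2,0,0,0,0,0,-0.2,0,0,0,0,0,-0.2,0,0,0,0,0,-0.2,0,0,0,0,0,-0.2,0,0,0,0,0,-0.2,0,0,0,0,0,-0.2,0,0,0,0,0,-0.2,0,0,0,0,0,-0.2,0,0,0,0,0,0,0,0,0,0,0,0,0,0,0,0,0],
)

```text
clock: 5.9
position: [0.4685, -0.0868, 0.0669]
ee_rot: [-0.0, 0.742, 0.67, 0.0]
contact_force: [0.3, -0.2, -0.6]
width: 0.04
```

Run:
```python
from h import *
from st import st
st()
t=manip.get_image('top')['frame'][165:255,160:250];s=manip.get_image('side')['frame'][140:220,190:270]
o=np.hstack([cv2.resize(t,(250,250),interpolation=cv2.INTER_CUBIC),cv2.resize(s,(550,550),interpolation=cv2.INTER_CUBIC)[:250]]) if 0 else cv2.resize(s,(600,600),interpolation=cv2.INTER_CUBIC)
cv2.imwrite('pics/e.png',o[:,:,::-1])
```

```text
t 5.9 TCP out,lat,z(mm) [55.75 -0.21 66.9 ] F out,lat,z [ 0.1  0.3 -0.6] w 40.0 rot err [ 0.     -0.0003 -0.0007] q6 -1.8
```

View pics/e.png

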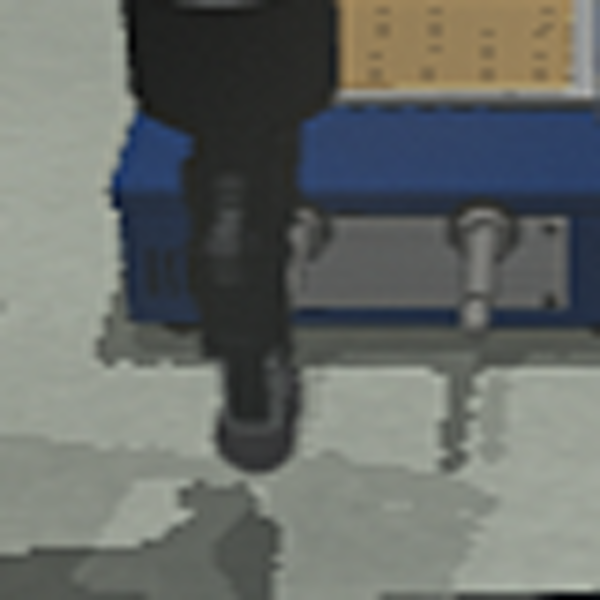

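Run:
```python
from h import *
from st import O,u,n
s=manip.get_image('side')
for out in(77,80):
  for lat in(-1,2):print(out,lat,np.round(proj(s,O+u*out/1e3+n*lat/1e3),2))
print('z-3',np.round(proj(s,O+u*.077+n*-.001+[0,0,-.003]),2),'meas 224.1 197.5; tip B',proj(s,O+n*.08), 'start cap end',proj(s,O+u*.011),'meas then 226.4,186.1')
f=s['frame'][185:210:2,212:240:2];print(f.mean(2).astype(int))
```

```text
77 -1 [223.8  198.56]
77 2 [224.87 198.55]
80 -1 [223.71 199.15]
80 2 [224.78 199.14]
z-3 [223.87 199.45] meas 224.1 197.5; tip B (np.float64(253.26399497126673), np.float64(184.1249994242886)) start cap end (np.float64(226.14306571549122), np.float64(186.27511665056787)) meas then 226.4,186.1
[[ 85  89  71  40  46  45  43  41  50  86  85  82  82  82]
 [103  98  91  50  44  40  40  64  51  83  76  80  98  96]
 [157 163 161 146  54  41  39  67  58 116 142 163 160 161]
 [153 153 151 148  51  42  40  74  64 103 148 159 158 157]
 [155 154 152 163  61  41  39  73  48 105 146 152 153 153]
 [156 156 150 132  66  40  39  72  41 120 146 156 151 153]
 [153 155 153 120  58  70  71  65  50 133 154 150 150 152]
 [151 153 157 132  51  57  57  54  54 142 156 153 154 154]
 [135 133 135 141  81  52  53  51 111 133 135 132 137 150]
 [138 138 131 136 141 132 120 143 136 136 135 135 135 134]
 [159  86  96  96  93  92 161 132 134 134 129 134 136 134]
 [157 105  98  99  99  97 116 136 132 132 130 133 129 129]
 [154 130  96  98  97  76  74 101 133 131 133 132 135 134]]
```

>>> apply_moves(
  commands=[0,0.54,0,0,0,0,0,0.54,0,0,0,0,0,0.54,0,0,0,0,0,0.54,0,0,0,0,0,0.53,0,0,0,0,0.33,0,0,0,0,0,0.33,0,0,0,0,0,0.33,0,0,0,0,0,0,0,0,0,0,0,0,0,0,0,0,0],
)

```text
clock: 7.05
position: [0.5512, -0.0648, 0.067]
ee_rot: [-0.0, 0.742, 0.671, -0.0]
contact_force: [-0.2, -0.3, -0.4]
width: 0.0397
```

Run:
```python
from h import *
from st import st,O,u,n
st()
s=manip.get_image('side');print(proj(s,O+u*.047+n*.08))
o=cv2.resize(s['frame'][140:220,210:290],(600,600),interpolation=cv2.INTER_CUBIC)
cv2.imwrite('pics/f.png',o[:,:,::-1])
```

```text
t 7.05 TCP out,lat,z(mm) [25.41 79.81 67.01] F out,lat,z [ 0.3 -0.2 -0.4] w 39.7 rot err [-0.0003  0.0002  0.0011] q6 -1.71
(np.float64(252.92861767478016), np.float64(192.59256639443703))
```

View pics/f.png

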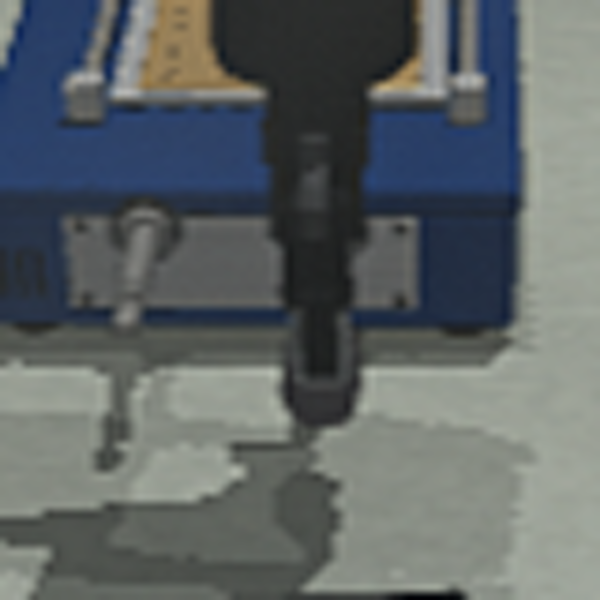

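>>> apply_moves(
  commands=[0.1,0.01,0,0,0,0,0.1,0,0,0,0,0,0.1,0,0,0,0,0,0.1,0,0,0,0,0,0,0,0,0,0,0],
)

```text
clock: 7.6
position: [0.5534, -0.0531, 0.0669]
ee_rot: [-0.0, 0.742, 0.67, 0.0]
contact_force: [0.4, 0.6, -0.2]
width: 0.0402
```

```bash
python3 st.py
```

```text
t 7.6 TCP out,lat,z(mm) [13.61 80.8  66.87] F out,lat,z [-0.6  0.3 -0.2] w 40.2 rot err [-0.     -0.0002  0.0001] q6 -1.69
```

>>> apply_moves(
  commands=[0.07,0,0,0,0,0,0.07,0,0,0,0,0,0.07,0,0,0,0,0,0.07,0,0,0,0,0,0.07,0,0,0,0,0],
)

```text
clock: 8.1
position: [0.5542, -0.0433, 0.0672]
ee_rot: [0.0, 0.742, 0.67, -0.0]
contact_force: [-1.8, -2.9, 3.4]
width: 0.0405
```

```bash
python3 st.py
```

```text
t 8.1 TCP out,lat,z(mm) [ 3.76 80.57 67.17] F out,lat,z [ 3.1 -1.5  3.4] w 40.5 rot err [-0.0003  0.0007  0.0001] q6 -1.67
```

>>> apply_moves(
  commands=[0.05,0,0,0,0,0,0.05,0,0,0,0,0,0.05,0,0,0,0,0,0.05,0,0,0,0,0,0.05,0,0,0,0,0],
)

```text
clock: 8.6
position: [0.5552, -0.0362, 0.0672]
ee_rot: [0.001, 0.742, 0.67, -0.0]
contact_force: [-3.4, -5.9, 5.6]
width: 0.0401
```

```bash
python3 st.py
```

```text
t 8.6 TCP out,lat,z(mm) [-3.45 80.88 67.22] F out,lat,z [ 6.2 -2.8  5.6] w 40.1 rot err [0.0002 0.0012 0.0003] q6 -1.66
```

>>> apply_moves(
  commands=[0.04,-0.02,-0.01,0,0,0,0.04,0,0,0,0,0,0.04,0,0,0,0,0,0.04,0,0,0,0,0,0,0,0,0,0,0],
)

```text
clock: 9.1
position: [0.5555, -0.0297, 0.0672]
ee_rot: [-0.001, 0.743, 0.67, 0.001]
contact_force: [-1.9, 0.6, 2.5]
width: 0.0403
```

```bash
python3 st.py
```

```text
t 9.1 TCP out,lat,z(mm) [-9.93 80.45 67.16] F out,lat,z [-0.4 -2.   2.5] w 40.3 rot err [ 0.0005 -0.0023 -0.0013] q6 -1.65
```

>>> apply_moves(
  commands=[0.03,0,0,0,0,0,0.03,0,0,0,0,0],
)

```text
clock: 9.3
position: [0.5556, -0.029, 0.0672]
ee_rot: [0.0, 0.742, 0.67, 0.0]
contact_force: [-1.8, -4.3, 2.7]
width: 0.0402
```

>>> apply_moves(
  commands=[0.02,0,0,0,0,0,0.01,0,0,0,0,0],
)

```text
clock: 9.5
position: [0.5556, -0.0289, 0.0672]
ee_rot: [0.001, 0.742, 0.67, -0.0]
contact_force: [-0.7, -5.4, 1.8]
width: 0.0403
```

```bash
python3 st.py
```

```text
t 9.5 TCP out,lat,z(mm) [-10.68  80.5   67.24] F out,lat,z [ 5.5 -0.2  1.8] w 40.3 rot err [0.0006 0.0017 0.0005] q6 -1.64
```

>>> apply_moves(
  commands=[0.03,0,0,0,0,0,0,0,0,0,0,0],
)

```text
clock: 9.7
position: [0.5556, -0.0288, 0.0672]
ee_rot: [0.001, 0.742, 0.67, -0.001]
contact_force: [-0.8, -7.9, 2.6]
width: 0.0403
```

>>> apply_moves(
  commands=[0.03,0,0,0,0,0,0,0,0,0,0,0],
)

```text
clock: 9.9
position: [0.5556, -0.0288, 0.0672]
ee_rot: [0.002, 0.742, 0.671, -0.002]
contact_force: [-2.7, -9.5, 1.3]
width: 0.0399
```

>>> apply_moves(
  commands=[0.03,0,0,0,0,0,0,0,0,0,0,0],
)

```text
clock: 10.1
position: [0.5556, -0.0287, 0.0673]
ee_rot: [0.002, 0.742, 0.671, -0.002]
contact_force: [-2.3, -10.8, 1.0]
width: 0.0401
```

```bash
python3 st.py
```

```text
t 10.1 TCP out,lat,z(mm) [-10.93  80.5   67.26] F out,lat,z [10.9 -1.2  1. ] w 40.1 rot err [0.0004 0.006  0.002 ] q6 -1.64
```

>>> apply_moves(
  commands=[0.04,0,0,0,0,0,0,0,0,0,0,0],
)

```text
clock: 10.3
position: [0.5556, -0.0286, 0.0673]
ee_rot: [0.003, 0.741, 0.671, -0.003]
contact_force: [-2.2, -14.3, 2.1]
width: 0.0404
```

>>> apply_moves(
  commands=[0.04,0,0,0,0,0,0,0,0,0,0,0],
)

```text
clock: 10.5
position: [0.5556, -0.0284, 0.0672]
ee_rot: [0.003, 0.741, 0.671, -0.004]
contact_force: [-3.2, -17.4, 2.2]
width: 0.0402
```

>>> apply_moves(
  commands=[0.02,0,0,0,0,0,0,0,0,0,0,0],
)

```text
clock: 10.7
position: [0.5557, -0.0285, 0.0672]
ee_rot: [0.004, 0.741, 0.671, -0.004]
contact_force: [-2.7, -19.5, 1.4]
width: 0.0403
```

```bash
python3 st.py
```

```text
t 10.7 TCP out,lat,z(mm) [-11.17  80.51  67.25] F out,lat,z [19.6 -0.7  1.4] w 40.3 rot err [0.0001 0.0109 0.0035] q6 -1.63
```

>>> apply_moves(
  commands=[-0.1,0,0,0,0,0,-0.07,0,0,0,0,0,0,0,0,0,0,0],
)

```text
clock: 11.0
position: [0.5556, -0.0289, 0.0672]
ee_rot: [0.001, 0.742, 0.67, -0.001]
contact_force: [-2.4, -7.2, 1.8]
width: 0.0399
```

```bash
python3 st.py
```

```text
t 11.0 TCP out,lat,z(mm) [-10.74  80.49  67.22] F out,lat,z [ 7.4 -1.6  1.8] w 39.9 rot err [ 0.0005  0.0018 -0.0002] q6 -1.64
```

>>> apply_moves(
  commands=[0,0,0,0,0,0,0,0,0,0,0,0,0,0,0,0,0,0,0,0,-0.7,0,0,0,0,0,-0.8,0,0,0,0,0,0,0,0,0],
  jaw=0.41,
)

```text
clock: 11.6
position: [0.5579, -0.0273, 0.1151]
ee_rot: [0.002, 0.742, 0.67, 0.002]
contact_force: [0.0, -0.4, -0.4]
width: 0.0604
```

>>> apply_moves(
  commands=[0,0,0,0,0,0.952,0,0,0,0,0,0.952,0,0,0,0,0,0.952,0,0,0,0,0,0.952,0,0,0,0,0,0.952,0,0,0,0,0,0.952,0,0,0,0,0,0.952,0,0,0,0,0,0.952,0,0,0,0,0,0.952,0,0,0,0,0,0.952,0,0,0,0,0,0.952,0,0,0,0,0,0,0,0,0,0,0,0],
)

```text
clock: 12.9
position: [0.5551, -0.0271, 0.1117]
ee_rot: [-0.0, 0.999, -0.05, -0.0]
contact_force: [0.0, 0.0, -0.9]
width: 0.06
```

Run:
```python
from h import *
from st import st,O,u,n
st()
s=manip.get_image('side');print(proj(s,O+u*.011+n*.08))
o=cv2.resize(s['frame'][140:220,210:290],(600,600),interpolation=cv2.INTER_CUBIC)
cv2.imwrite('pics/g.png',o[:,:,::-1])
```

```text
t 12.9 TCP out,lat,z(mm) [-12.42  79.88 111.65] F out,lat,z [-0.   0.  -0.9] w 60.0 rot err [-1.0000e-03  3.0000e-04 -1.5678e+00] q6 -0.08
(np.float64(253.1877373135884), np.float64(186.04973320969475))
```

View pics/g.png

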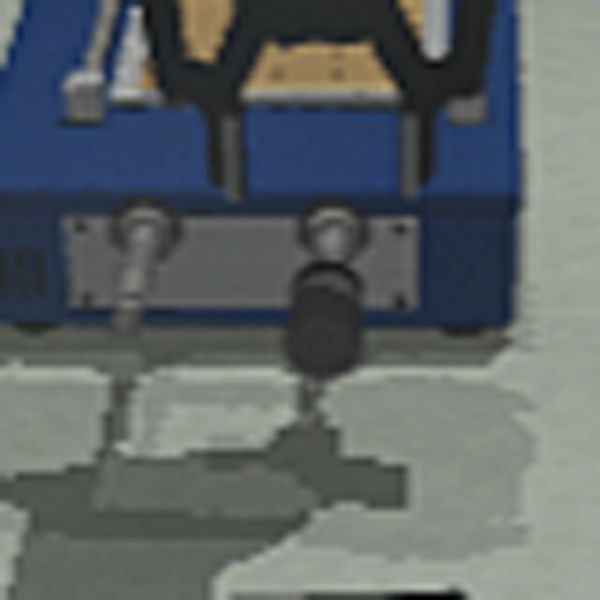

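The cap sits on port B at crop (325,335), with the open fingers centred either side of it. I'll descend and grip the body.

>>> apply_moves(
  commands=[0.01,0.2,0.58,0,0,0,0,0,0.58,0,0,0,0,0,0.58,0,0,0,0,0,0.58,0,0,0,0,0,0,0,0,0],
)

```text
clock: 13.45
position: [0.5531, -0.0331, 0.0404]
ee_rot: [-0.0, 0.999, -0.05, -0.003]
contact_force: [-0.1, 0.7, 0.0]
width: 0.0597
```

```bash
python3 st.py
```

```text
t 13.45 TCP out,lat,z(mm) [-6.33 78.46 40.39] F out,lat,z [-0.7 -0.2  0. ] w 59.7 rot err [-0.0046  0.0036 -1.5695] q6 -0.08
```

>>> apply_moves(
  commands=[0,0,0,0,0,0,0,0,0,0,0,0,0,0,0,0,0,0,0,0,0,0,0,0,0,0,0,0,0,0],
  jaw=-1,
  newtons=60,
)

```text
clock: 13.95
position: [0.5552, -0.0336, 0.0435]
ee_rot: [0.0, 0.999, -0.051, 0.0]
contact_force: [-2.9, -0.3, 6.3]
width: 0.0277
```

```bash
python3 st.py
```

```text
t 13.95 TCP out,lat,z(mm) [-6.05 80.56 43.53] F out,lat,z [ 0.6 -2.9  6.3] w 27.7 rot err [ 7.0000e-04 -5.0000e-04 -1.5708e+00] q6 -0.08
```

>>> apply_moves(
  commands=[0,0.05,0,0,0,0,0,0.05,0,0,0,0,0,0.05,0,0,0,0,0,0,0,0,0,0],
)

```text
clock: 14.35
position: [0.5548, -0.0357, 0.0433]
ee_rot: [-0.002, 0.999, -0.052, 0.0]
contact_force: [-1.6, 6.4, 6.0]
width: 0.0274
```

```bash
python3 st.py
```

```text
t 14.35 TCP out,lat,z(mm) [-3.85 80.38 43.31] F out,lat,z [-6.2 -2.2  6. ] w 27.4 rot err [-0.003  -0.0037 -1.5729] q6 -0.09
```

>>> apply_moves(
  commands=[0,0.05,0,0,0,0,0,0,0,0,0,0],
)

```text
clock: 14.55
position: [0.5548, -0.0359, 0.0433]
ee_rot: [-0.003, 0.999, -0.053, 0.0]
contact_force: [-1.1, 10.4, 5.0]
width: 0.0278
```

>>> apply_moves(
  commands=[0,0.05,0,0,0,0,0,0,0,0,0,0],
)

```text
clock: 14.75
position: [0.5547, -0.036, 0.0432]
ee_rot: [-0.004, 0.999, -0.053, 0.0]
contact_force: [0.1, 13.9, 5.3]
width: 0.0276
```

```bash
python3 st.py
```

```text
t 14.75 TCP out,lat,z(mm) [-3.57 80.35 43.24] F out,lat,z [-13.8  -1.3   5.3] w 27.6 rot err [-0.0067 -0.0074 -1.5747] q6 -0.1
```

>>> apply_moves(
  commands=[0,0.05,0,0,0,0,0,0,0,0,0,0],
)

```text
clock: 14.95
position: [0.5547, -0.0362, 0.0432]
ee_rot: [-0.006, 0.999, -0.053, 0.001]
contact_force: [1.1, 19.0, 6.8]
width: 0.0277
```

>>> apply_moves(
  commands=[0,0.03,0,0,0,0,0,0,0,0,0,0,0,0,0,0,0,0],
)

```text
clock: 15.25
position: [0.5547, -0.0362, 0.0432]
ee_rot: [-0.006, 0.999, -0.054, 0.001]
contact_force: [1.6, 21.1, 4.8]
width: 0.0279
```

```bash
python3 st.py
```

```text
t 15.25 TCP out,lat,z(mm) [-3.35 80.31 43.2 ] F out,lat,z [-21.1  -0.6   4.8] w 27.9 rot err [-0.0095 -0.0102 -1.576 ] q6 -0.1
```

>>> apply_moves(
  commands=[0,-0.1,0,0,0,0,0,-0.09,0,0,0,0,0,0,0,0,0,0],
)

```text
clock: 15.55
position: [0.5548, -0.0356, 0.0433]
ee_rot: [-0.001, 0.999, -0.051, 0.0]
contact_force: [-1.7, 5.5, 5.1]
width: 0.028
```

>>> apply_moves(
  commands=[0,0,0,0,0,0,0,0,0,0,0,0,0,0,0,0,0,0,0,0,0,0,0,0,0,0,-0.6,0,0,0,0,0,-0.8,0,0,0,0,0,-1,0,0,0,0,0,-1,0,0,0,0,0,0,0,0,0,0,0,0,0,0,0],
  jaw=0.41,
)

```text
clock: 16.55
position: [0.555, -0.0379, 0.1451]
ee_rot: [0.0, 0.999, -0.051, 0.001]
contact_force: [-0.9, 0.0, -0.1]
width: 0.0602
```

Run:
```python
from h import *
from st import st,O,u,n
st()
s=manip.get_image('side')
for e in(.011,.014):print(proj(s,O+u*e+n*.08))
o=cv2.resize(s['frame'][150:200,210:290],(800,500),interpolation=cv2.INTER_CUBIC)
cv2.imwrite('pics/i.png',o[:,:,::-1])
```

```text
t 16.55 TCP out,lat,z(mm) [ -1.69  80.85 145.15] F out,lat,z [ 0.1 -0.9 -0.1] w 60.2 rot err [ 1.4000e-03 -1.2000e-03 -1.5712e+00] q6 -0.09
(np.float64(253.1877373135884), np.float64(186.04973320969475))
(np.float64(253.16670874784074), np.float64(186.5805547928527))
```

View pics/i.png

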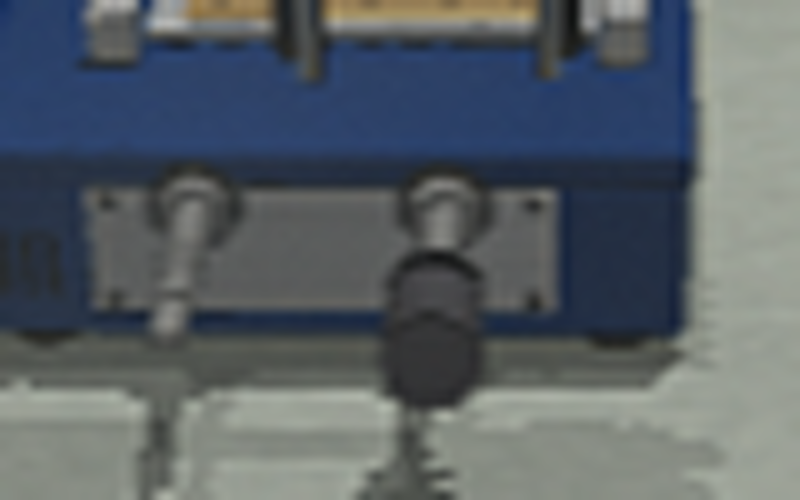

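Port A is bare at crop (170,330) and the cap is on port B with its end at (432,360), which is px (253.2,186.0) and matches the prediction. The robot is clear, so I'll hand in.

```bash
python3 -c "
from rig import manip
print(manip.sign_off())"
```

```text
the job is handed in; nothing more can be done
None
```

I moved the cap from port A to port B and tested it there. I handed the job in at about 16.6 s of the 48 s; no verdict is reported.

- **Removal:** I squeezed the collar in with the gripper and drew the cap straight off port A.
- **Push on port B:** I felt the seal's lip on the way on, then pushed the cap against its hard stop. The push peaked at 19.6 N measured at the wrist.
- **Tug:** After letting go of the collar, I gripped the body across and pulled outward. The cap moved about 2.7 mm, caught, and held at 21.1 N.
- **Last picture:** Port A is bare, and the cap is on port B within about a pixel of the predicted place. The gripper is open and clear at a height of 145 mm.

**Not fully confirmed:**
- The gripper read about 40 mm while squeezing the collar, against the 42 mm expected, and about 28 mm on the 30 mm body. I took this as a width-reading offset.
- I could not read the collar directly, so "latched" rests on the catch during the tug.
- I did not check the other things on the bench in the last picture, but the arm never went near them.

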